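# Third hand at the rack jig

## Robot

A 6-joint arm with a two-finger parallel gripper is mounted at the origin on the work surface. World frame = base frame: x ahead of the robot, y to its left, z up, the work surface at z = 0. Lengths are in m, angles in degrees, forces in N, time in s.
With the tool pointing down it reaches from about 0.25 to 0.775 m from the base axis. Payload 8.9 kg.
Tool frame: the origin (TCP) lies on the centre line of the jaws, within the pads' length; the fingertips stand ahead of it and the grasp point (between the pads) lies 11 mm behind it (ctrl.nose_length is the z of the fingertips in the tool frame, in m); z points along the fingers, y is the direction in which the jaws open and shut (so a half turn about z gives the same grasp; the last joint's range is limited). The gripper opens to 85 mm and grips with 20 to 120 N. Pads are 22 mm wide; open, the fingers measure 114 mm over their backs; the gripper's body (76 mm by 85 mm) begins 54 mm behind the grasp point. The pads swing forward as they close: fully open they stand 13 mm farther back than shut.
Start: joints at [-84.815, 16.656, -8.789, 64.555, 0, 82.019], TCP at [0.12, -0.511, 0.239] pointing down, gripper open.
Joint ranges: [-144.48, 144.48], [-52.06, 99.96], [-74.48, 78.29], [-112.23, 115.85], [-86.99, 84.42], [-180, 180]. Speed limits (degrees/s): [127.2, 127.2, 159.86, 180, 180, 180].

## Interface

Orientations are given as [roll, pitch, yaw] about the fixed x, y, z axes, in that order (R = Rz(yaw) Ry(pitch) Rx(roll)).
In Python, from cell import ctrl gives the robot as it stands.
- The arm moves only by the shell command python3 -m pendant 'ROWS'. ROWS is JSON, one flat list of numbers, 5 for each row, row after row: the finger opening in mm, from 0 to 85.4, then the shift along the tool's x, y, z in mm, then the turn about the tool's z in rad. A call has 1 to 5 rows; each row is the pose to reach, as a shift and turn from the pose commanded when the call began, along the tool's axes at that moment; what a row does not reach only later rows make up. A row lasts 1/8 s, in which the tool goes at most 62.5 mm and 10.7 degrees, less where a joint would pass 70% of its speed; a pose out of reach is approached as far as the arm can. A call with a gripper value outside its range is refused whole. The fingers move at their own pace and stop on an object; the grip force is fixed at half the most. Time passes only in rows, so rows that repeat a pose let the fingers close. It gives the time, the measured TCP pose, the force and the opening at its end, in the units of the state.
- ctrl.read_state(): the state, without advancing time (a new reading comes with each control period).
- ctrl.get_image(name): name is "scene" or "top"; returns a dict with "color" (400x640x3 uint8, red, green, blue), "z_map" (400x640 float32, m along the optical axis (not along the pixel's ray), 0 where there is no reading), "vfov" (degrees; the focal length in pixels is half the picture's height over the tangent of half this angle, whatever the lens; pixels are square), "cx", "cy" (the principal point, pixels), "eye" and "rotation" of the camera in the world. Camera axes: x right, y down, z forward; pixel columns grow to the right and rows downward; lengths in m; the calibration is good to about 2 mm. A picture is of the moment at which its call begins.
- ctrl.sign_off(): hands the job in, once; it reports no verdict.
The state is a dict: "time": time; "q": joint angles; "dq": joint speeds; "effort": joint torques, N m; "tool_pos": TCP position; "tcp_rot": TCP orientation; "contact_force": force on the tool from outside, world axes, zero at the start; "wrist_torque": the same for the moment, N m; "grip_width": finger opening in m.
Only numpy, scipy, OpenCV 4.12 (cv2) and the standard library are available. Lean on these libraries where they do the work, as an engineer would, in place of code of your own. Each camera call takes 0.05 s, during which the arm holds its last target. There are 200 camera calls.

## Task

On the sample-reception counter, turn the orange-barred handwheel of the rack jig clockwise until the carriage's white index stands on the red mark of the scale, and let go of the wheel. Then bring the small tube rack with the yellow carrying tab flat and centred against the jig's steel sprung stop plate, standing on the counter, and push it in with a steady force of about 10 N (the black needle on the carriage stays over the green field; never ram it) so that a colleague can screw it down. Finish while still holding it pressed like that with the gripper, and leave the other things on the counter where they are.

Things in the scene. Friction and masses are not known exactly. Their poses are not given: they have to be found in the camera images.
- jig: Grey rack jig fixed on the counter, bed 35 mm high. Axes: x away from the robot (pressing direction), y left along the bed, z up; it may be turned some degrees. Origin at counter height; the bed lies at x 5 to 90 mm, y -205 to 170. On it an aluminium carriage (100 mm wide, 73 mm high) slides along y, the stop plate in front; the handwheel is on the white housing at the right (-y) end.
- handwheel (a joint): Angle of the handwheel in rad, 0 to 5, growing as the wheel turns clockwise seen from above; it stays where it is left (friction about 0.2 N m). Each rad moves the carriage 15 mm to jig +y. It starts somewhere between 0.2 and 1.4; the index is on the red mark at 3.2.
- wheel_grip (a point): Point on the wheel's vertical axis at gripping height, 90 mm above the counter. Black disc, 94 mm diameter, top 70 mm above the counter; across it an upright orange bar, 66 mm long, 14 mm thick, from the disc up to 102 mm. The point turns with the wheel: its x axis lies along the bar towards the end with a white dot (along jig +x at joint value 0).
- index (a point): Foot of the upright white index (6 mm wide) on the black rear panel of the carriage, moving along jig y over the white scale strip. Its y in the jig frame is also that of the middle of the stop plate.
- red_mark (a point): Red mark (6 mm wide, also down the rear face of the bed) on the scale strip of the jig, fixed to it, axes as the jig's. The index belongs at the same jig y.
- stop (a joint): How far the sprung stop plate is pushed in, in m: 0 free, 0.022 at its hard end. The spring gives 1.0 N per mm, so 10 mm is 10 N. A black needle fixed to the plate moves with it over a label on the carriage's top, whose green field means 6 to 14 N.
- stop_face (a point): Middle of the front face of the steel stop plate, at counter height; axes as the jig's, x pointing into the jig (pressing direction). The plate is 120 mm wide (y) and reaches from 8 to 74 mm above the counter. The face moves with the plate; free, it stands 46 mm in front of the jig's origin.
- rack: Small slick plastic tube rack, loose, 0.25 to 0.5 kg: pale block 56 (x) by 130 (y) by 40 mm high, origin in the middle of its underside, z up. In its middle an upright yellow tab, 14 mm thick (x), 36 mm long (y), from 40 to 81 mm high. Blue-capped tubes (tops 62 mm high) either side of the tab, from 29 mm outwards along y. Either long side may go against the stop.
- full_rack: Bystander: full rack of blue-capped tubes, 75 x 190 mm, 92 mm high, loose; origin in the middle of its underside.
- spray_bottle: Bystander: clear spray bottle with green head, 72 mm diameter, 197 mm high, loose; origin under its middle.
- white_jar: Bystander: white jar, 72 mm diameter, 95 mm high, loose; origin under its middle.
- screwdriver: Bystander: the colleague's screwdriver with red handle, 170 mm long, lying on the counter, loose.
There are look-alikes about, which are no part of the job. Leave any pink look-alike of the rack alone.

How it is judged:
By the outcome, as a careful person would: the job done as asked, in the order asked, and still so for the second after the job is handed in, while the arm keeps its last pose, push and grip.
It also fails if it takes over 70 s, if anything falls off the work surface, if the arm or the gripper's body presses on something with over 40 N, if the wrist force passes 120 N, or if a joint passes its speed limit or range.

## Working session

There is one attempt and no reset: what is moved stays moved. The work goes in short steps, Python scripts to look and compute and a shell command to move; the robot and the scene stay as the last step left them, time stands still between calls to the robot, and variables do not carry over. Pictures are saved under pics/ and viewed, about 8 in all and at most 12, crops included, and the job is handed in when it is done.

```bash
mkdir -p pics; ls
cat > h.py <<'E'
import numpy as np, cv2
from cell import ctrl
def grab(n,f=None):
    im=ctrl.get_image(n)
    if f: cv2.imwrite('pics/'+f,im['color'][:,:,::-1])
    return im
def foc(im): return im['color'].shape[0]/2/np.tan(np.radians(im['vfov'])/2)
def ray(im,u,v):
    d=np.array([(u-im['cx'])/foc(im),(v-im['cy'])/foc(im),1.])
    return np.array(im['rotation'])@d
def onz(im,u,v,z):
    d=ray(im,u,v); e=np.array(im['eye']); return e+d*(z-e[2])/d[2]
def proj(im,p):
    c=np.array(im['rotation']).T@(np.array(p)-im['eye']); return c[:2]/c[2]*foc(im)+[im['cx'],im['cy']]
def cloud(im):
    h,w=im['z_map'].shape; u,v=np.meshgrid(np.arange(w),np.arange(h)); f=foc(im); z=im['z_map']
    c=np.stack([(u-im['cx'])/f*z,(v-im['cy'])/f*z,z],-1)
    return c@np.array(im['rotation']).T+im['eye']
E
python3 - <<'E'
from h import *
for n in ('scene','top'):
    im=grab(n,n+'0.png'); print(n,im['vfov'],im['cx'],im['cy'],im['eye'],im['rotation'])
print(ctrl.read_state(),ctrl.nose_length)
E
```

```text
pics
scene 42.285477937258676 316.56545596847934 195.82515884025895 [ 0.92932268 -0.67137126  1.19873893] [-146.47158327    0.7085082    33.9359214 ]
top 54.310627957592395 314.2591256974479 198.19395034813238 [ 0.40870028 -0.04218445  1.20787637] [-173.8595146    -1.08949941  -90.97661714]
{'time': 0.1, 'q': array([-8.48143032e+01,  1.66850229e+01, -8.82430202e+00,  6.45554181e+01,
       -9.93348704e-04,  8.20205948e+01]), 'dq': array([ 0.07181521, -0.18544693,  0.23368797, -0.05974506,  0.0433837 ,
        0.06829079]), 'effort': array([ 3.35743811e-03, -5.37978709e+01,  3.31918037e+01,  9.43258958e-03,
       -6.24808945e-05,  4.65194475e-06]), 'tool_pos': array([ 0.11955474, -0.51083037,  0.23881179]), 'tcp_rot': array([-1.79935746e+02, -8.00370242e-03,  1.31650981e+01]), 'contact_force': array([ 0.70606302, -0.50522792, -0.34263731]), 'wrist_torque': array([ 0.02411109, -0.01195125,  0.01681039]), 'grip_width': 0.08522431526680153} 0.008
```

View pics/top0.png

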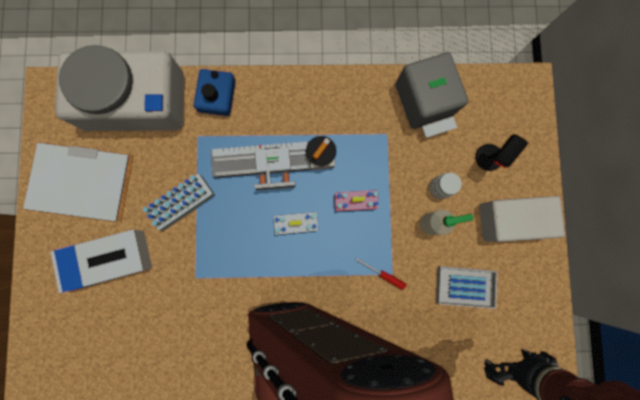

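View pics/scene0.png

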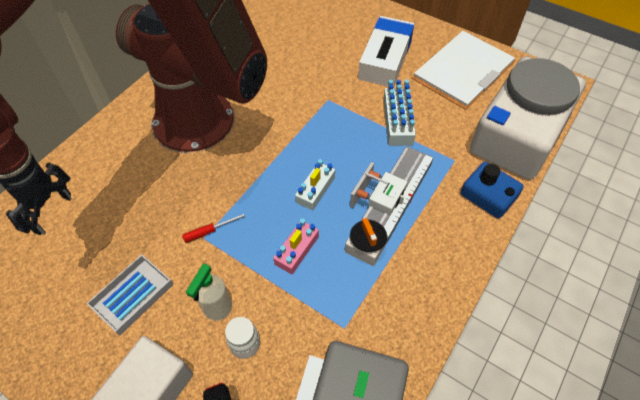

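Top view: jig bed from (212,162) to (335,160), wheel (321,150), white rack with yellow tab (296,223), pink look-alike (356,200), screwdriver (380,274). The scene view agrees: wheel (368,235), rack tab (315,177).

```bash
sed -i '/^def foc/i from scipy.spatial.transform import Rotation as R_' h.py
sed -i "s/    im=ctrl.get_image(n)/    im=ctrl.get_image(n); im['rotation']=R_.from_euler('xyz',im['rotation'],degrees=True).as_matrix()/" h.py
cat >> h.py <<'E'
def mask(im,lo,hi,box):
    hsv=cv2.cvtColor(im['color'],cv2.COLOR_RGB2HSV); m=cv2.inRange(hsv,lo,hi); k=np.zeros_like(m)
    x0,y0,x1,y1=box; k[y0:y1,x0:x1]=m[y0:y1,x0:x1]; return k
def planepts(im,m,z):
    v,u=np.nonzero(m); return np.array([onz(im,a,b,z)[:2] for a,b in zip(u,v)])
def rect(p):
    (c,s,a)=cv2.minAreaRect((p*1000).astype(np.float32)); return np.round(c,1),np.round(s,1),round(a,1)
E
python3 - <<'E'
from h import *
t=grab('top'); s=grab('scene')
B={'top':{'tab':(280,212,312,236),'bar':(303,134,340,168)},'scene':{'tab':(300,160,330,190),'bar':(348,210,390,255)}}
for n,im in (('top',t),('scene',s)):
    P=cloud(im)
    for k,lo,hi,z in (('tab',(22,120,120),(35,255,255),.081),('bar',(5,150,120),(20,255,255),.102)):
        m=mask(im,lo,hi,B[n][k]); Z=P[m>0]
        top=m.copy(); top[P[:,:,2]<z-.012]=0
        p=planepts(im,top,z)
        print(n,k,(m>0).sum(),(top>0).sum(),'depth z pct',np.percentile(Z[:,2],[5,50,95]).round(3),'cloud',Z.mean(0).round(3),rect(p),p.mean(0).round(4))
    # counter
    print('mat z', np.median(P[270:275,220:300,2]) if n=='top' else np.median(P[300:305,320:340,2]))
P=cloud(t)
# rack block: low-sat in box
m=mask(t,(0,0,140),(180,70,255),(268,205,325,242)); v,u=np.nonzero(m); print('rack px',u.min(),u.max(),v.min(),v.max(),rect(planepts(t,m,.04)))
# jig bed by height, in top
Z=P.copy(); k=np.zeros(m.shape,np.uint8); k[130:195,200:345]=255
bed=k.copy(); bed[(P[:,:,2]<.02)]=0; print('jig all',rect(P[bed>0][:,:2]))
np.save('top.npy',P)
c=t['color'][120:245,195:345,::-1]; cv2.imwrite('pics/crop1.png',cv2.resize(c,(750,625)[:2],interpolation=cv2.INTER_CUBIC)[:600])
E
```

```text
top tab 42 42 depth z pct [0.077 0.081 0.085] cloud [ 0.458 -0.01   0.108] (array([459.7,  -8.9]), array([11.1, 29.6]), 6.2) [ 0.4596 -0.0089]
top bar 82 76 depth z pct [0.071 0.101 0.106] cloud [ 0.664 -0.082  0.113] (array([666.7, -83.1]), array([12.8, 48.2]), 52.7) [ 0.6666 -0.0831]
mat z 0.0006643053895031281
scene tab 119 73 depth z pct [0.049 0.077 0.086] cloud [ 0.462 -0.01   0.072] (array([461.4,  -8.2]), array([16.5, 40.9]), 5.4) [ 0.4617 -0.0086]
scene bar 128 117 depth z pct [0.087 0.102 0.106] cloud [ 0.674 -0.09   0.109] (array([674.4, -87. ]), array([15.1, 67.9]), 53.1) [ 0.6696 -0.0838]
mat z 0.00233599565410636
rack px 273 318 212 233 (array([460.5,  -9.6]), array([ 60.1, 133. ]), 4.7)
jig all (array([553.1,  58.7]), array([305.9, 428.6]), 5.2)
```

View pics/crop1.png

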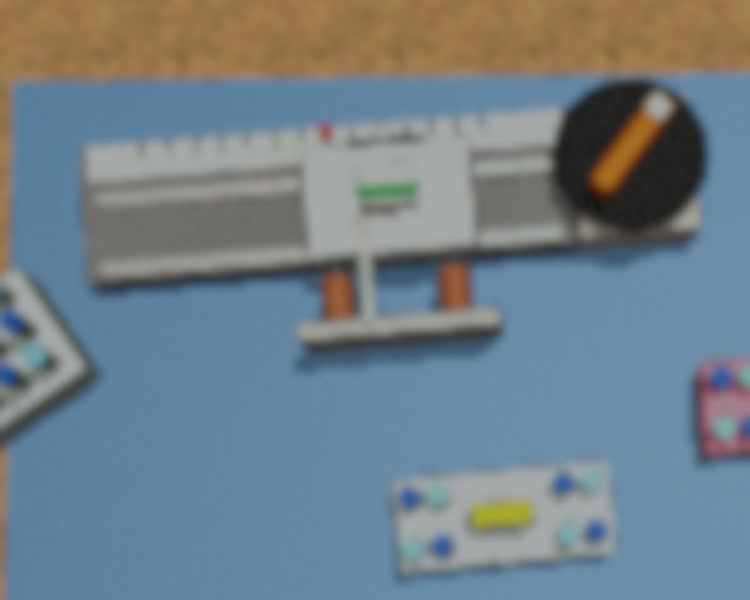

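Run:
```python
from h import *
t=grab('top'); s=grab('scene')
for n,im,b in (('top',t,(300,130,342,172)),('scene',s,(340,210,396,262))):
    m=mask(im,(0,0,0),(180,255,60),b)|mask(im,(5,150,100),(20,255,255),b)
    c=max(cv2.findContours(m,0,1)[0],key=cv2.contourArea); m2=np.zeros_like(m); cv2.drawContours(m2,[cv2.convexHull(c)],-1,255,-1)
    p=planepts(im,m2,.070); print(n,'disc',p.mean(0).round(4),rect(p), cv2.minEnclosingCircle((p*1000).astype(np.float32)))
    o=mask(im,(5,150,120),(20,255,255),b); q=planepts(im,o,.102); w,v=np.linalg.eigh(np.cov((q-q.mean(0)).T)); print('bar yaw',np.degrees(np.arctan2(v[1,1],v[0,1])))
    r=mask(im,(0,140,90),(4,255,255),(b[0]-100,b[1]-70,b[2]+40,b[3]))|mask(im,(174,140,90),(180,255,255),(b[0]-100,b[1]-70,b[2]+40,b[3])); v_,u=np.nonzero(r); print('red px',list(zip(u,v_))[:12])
    if len(u): print('red z.037',planepts(im,r,.036).mean(0))
    # edges: mat is blue -> non-blue boundary columns
    if n=='top':
        blue=mask(im,(95,80,60),(125,255,255),(0,0,640,400))
        for name,zz,us in (('front left',.035,range(214,252)),('rear',.035,range(214,255))):
            pts=[]
            for u in us:
                col=blue[135:200,u]==0; vs=np.nonzero(col)[0]
                # largest run
                vs=vs[(vs>5)&(vs<48)]
                v=(vs.max()+135+.5) if name[0]=='f' else (vs.min()+135-.5)
                pts.append(onz(im,u,v,zz)[:2])
            pts=np.array(pts); f=cv2.fitLine(pts.astype(np.float32),cv2.DIST_HUBER,0,.001,.001).ravel(); print(name,np.degrees(np.arctan2(-f[0]*np.sign(f[1]),abs(f[1]))),f[2:])
c=s['color'][140:260,335:445,::-1]; cv2.imwrite('pics/crop2.png',cv2.resize(c,(550,600),interpolation=cv2.INTER_CUBIC))
```

```text
top disc [ 0.6709 -0.0856] (array([670.4, -85.5]), array([83.5, 87.9]), 89.2) ((670.5480346679688, -85.90631866455078), 45.51552200317383)
bar yaw 143.0667279594931
red px []
front left 4.3521733 [0.6056781  0.18554969]
rear 4.0322266 [0.69812775 0.17604305]
scene disc [ 0.6732 -0.0861] (array([673.9, -86.8]), array([88.4, 90.5]), 73.7) ((671.6171264648438, -83.84219360351562), 48.252864837646484)
bar yaw 142.16671988115684
red px [(np.int64(409), np.int64(194)), (np.int64(410), np.int64(194)), (np.int64(410), np.int64(195)), (np.int64(411), np.int64(195)), (np.int64(412), np.int64(195))]
red z.037 [0.69596582 0.1025613 ]
```

View pics/crop2.png

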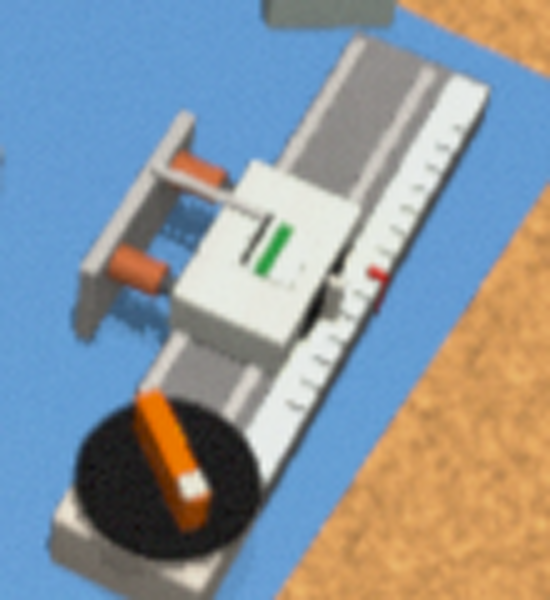

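Wheel disc centre about (0.672, -0.086), jig yaw about 4.2°, bar yaw about -37.3° (white dot far right), so the joint is near 0.72 rad and needs about 142° more. The index sits right of the red mark in the scene crop ((335,300) versus (377,275)), which agrees.

```bash
cat > plan.py <<'E'
import sys; from h import *
x,y,z,yaw=map(float,sys.argv[1:5]); s=ctrl.read_state()
d=R_.from_euler('xyz',s['tcp_rot'],degrees=True).inv().apply(np.array([x,y,z])-s['tool_pos'])*1000
t=-np.radians((yaw-s['tcp_rot'][2]+180)%360-180)
print('shift',d.round(1),'turn',t.round(4),'rows>=',max(np.linalg.norm(d)/62.5,abs(t)/.1867).round(1),'t',s['time'],'F',s['contact_force'].round(1),'w',s['grip_width'])
E
python3 plan.py .672 -.086 .2 142.5
```

```text
shift [ 634.7 -288.    39.3] turn -2.2573 rows>= 12.1 t 0.3 F [ 0.4  1.1 -0.4] w 0.08528880990090895
```

```bash
python3 -m pendant '[60,49,-22,0,-0.18, 60,98,-44,0,-0.36, 60,147,-66,0,-0.54, 60,196,-88,0,-0.72, 60,245,-110,0,-0.9]'; python3 plan.py .672 -.086 .2 142.5
```

```text
time: 0.92
tool_pos: [0.3343, -0.3472, 0.2395]
tcp_rot: [180.0, 0.0, 65.1]
contact_force: [-0.2, -1.6, 0.0]
grip_width: 0.0598
shift [379.2 196.   39.4] turn -1.3517 rows>= 7.2 t 0.925 F [-0.2 -1.6  0. ] w 0.05977727079537554
```

```bash
python3 -m pendant '[60,47,24,5,-0.17, 60,95,49,10,-0.34, 60,142,73,15,-0.51, 60,190,98,20,-0.68, 60,237,122,25,-0.85]'; python3 plan.py .672 -.086 .2 142.5
```

```text
time: 1.55
tool_pos: [0.5459, -0.1848, 0.2141]
tcp_rot: [180.0, 0.0, 113.8]
contact_force: [0.7, -0.5, -0.0]
grip_width: 0.06
shift [ 39.6 155.2  14.1] turn -0.5016 rows>= 2.7 t 1.55 F [ 0.7 -0.5 -0. ] w 0.05995375960496737
```

```bash
python3 -m pendant '[50,13,52,5,-0.17, 50,26,104,10,-0.34, 50,39.6,155.2,14,-0.5, 50,39.6,155.2,54,-0.5, 50,39.6,155.2,54,-0.5]'; python3 plan.py .672 -.086 .083 142.5
python3 - <<'E'
from h import *
s=grab('scene','s2.png'); c=s['color'][120:290,300:470,::-1]; cv2.imwrite('pics/crop3.png',cv2.resize(c,(595,595),interpolation=cv2.INTER_CUBIC))
E
```

```text
time: 2.17
tool_pos: [0.6692, -0.087, 0.157]
tcp_rot: [-179.8, -0.3, 142.1]
contact_force: [-0.9, 0.6, 0.6]
grip_width: 0.0499
shift [-2.1  2.7 74. ] turn -0.0067 rows>= 1.2 t 2.175 F [-0.9  0.6  0.6] w 0.04989250246839619
```

View pics/crop3.png

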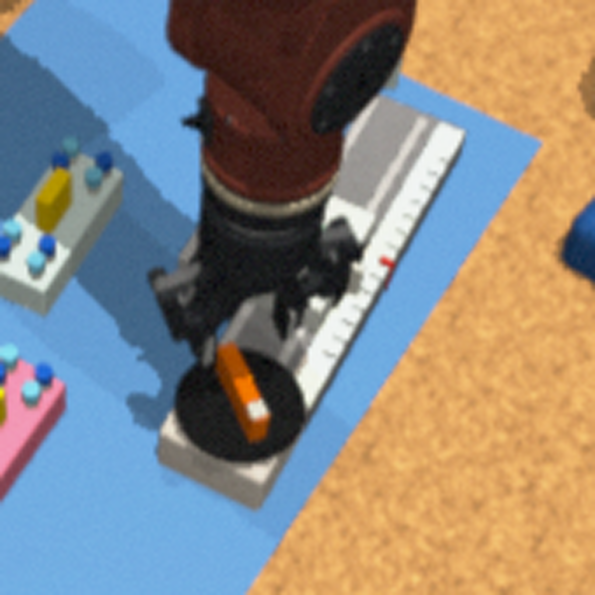

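The open jaws straddle the bar (bar at (243,395) in the crop), so I'll go down and close.

```bash
python3 -m pendant '[50,0,0,40,0, 50,0,0,75,0, 50,0,0,76,0]'; python3 plan.py .672 -.086 .083 142.5
```

```text
time: 2.6
tool_pos: [0.6697, -0.0884, 0.0837]
tcp_rot: [-179.9, -0.2, 142.0]
contact_force: [-0.8, 0.1, 0.5]
grip_width: 0.0502
shift [-0.3  3.3  0.7] turn -0.0086 rows>= 0.1 t 2.6 F [-0.8  0.1  0.5] w 0.050183139638463346
```

```bash
python3 -m pendant '[50,0,3,0,-0.005, 0,0,3,0,-0.005, 0,0,3,0,-0.005, 0,0,3,0,-0.005, 0,0,3,0,-0.005]'; python3 plan.py .672 -.086 .083 142.5
```

```text
time: 3.22
tool_pos: [0.6736, -0.0861, 0.0859]
tcp_rot: [180.0, 0.1, 142.4]
contact_force: [-2.5, -1.9, 7.8]
grip_width: 0.0127
shift [ 1.3 -0.9  2.9] turn -0.0024 rows>= 0.1 t 3.225 F [-2.5 -1.9  7.8] w 0.01274199880774621
```

```bash
python3 -m pendant '[0,0,0,0,0.17, 0,0,0,0,0.34, 0,0,0,0,0.51, 0,0,0,0,0.68, 0,0,0,0,0.85]'; python3 plan.py .672 -.086 .083 142.5
```

```text
time: 3.85
tool_pos: [0.6734, -0.0862, 0.0859]
tcp_rot: [179.9, 0.1, 93.4]
contact_force: [-3.4, -0.7, 7.4]
grip_width: 0.0129
shift [ 0.2 -1.4  2.9] turn -0.8578 rows>= 4.6 t 3.85 F [-3.4 -0.7  7.4] w 0.012862655518395799
```

```bash
python3 -m pendant '[0,0,0,0,0.17, 0,0,0,0,0.34, 0,0,0,0,0.51, 0,0,0,0,0.68, 0,0,0,0,0.85]' && python3 -m pendant '[0,0,0,0,0.17, 0,0,0,0,0.34, 0,0,0,0,0.51, 0,0,0,0,0.68, 0,0,0,0,0.72]'; python3 -m pendant '[0,0,0,0,0.05, 0,0,0,0,0.05]'
python3 - <<'E'
from h import *
print(ctrl.read_state()['q'])
s=grab('scene','s3.png'); c=s['color'][140:260,335:445,::-1]; cv2.imwrite('pics/crop4.png',cv2.resize(c,(550,600),interpolation=cv2.INTER_CUBIC))
E
```

```text
time: 4.47
tool_pos: [0.6732, -0.0861, 0.0859]
tcp_rot: [179.9, 0.0, 44.6]
contact_force: [-3.9, -2.0, 8.4]
grip_width: 0.013
time: 5.1
tool_pos: [0.6731, -0.0859, 0.0859]
tcp_rot: [180.0, -0.0, 3.5]
contact_force: [-3.5, -0.5, 8.0]
grip_width: 0.0128
time: 5.35
tool_pos: [0.6731, -0.0859, 0.0859]
tcp_rot: [180.0, -0.0, 0.8]
contact_force: [-4.4, -0.8, 9.8]
grip_width: 0.0129
[-1.34246648e+01  3.93812989e+01  4.62102192e+00  5.51866954e+01
 -3.23087717e-02  1.65786394e+02]
```

View pics/crop4.png

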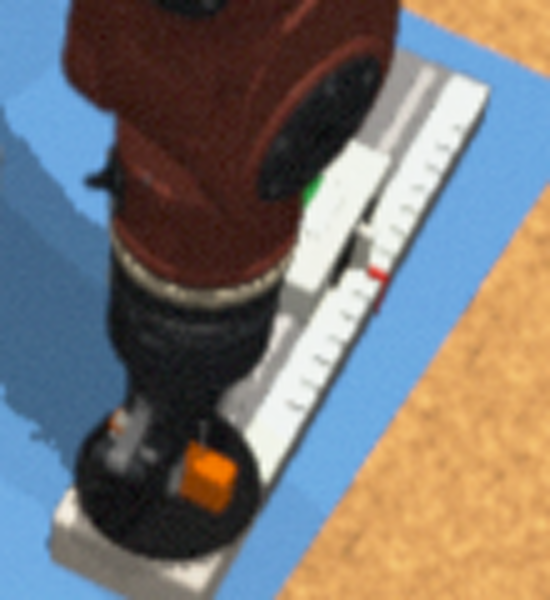

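The index now stands close to the red mark, but the mark (377,272) and index (360,240) must be compared along the jig axis, so I'll measure it.

Run:
```python
from h import *
a=np.zeros((400,640,3))
for i in range(6): s=grab('scene'); a+=s['color']
a=(a/6).astype(np.uint8); np.save('avg.npy',a)
x0,y0=392,176
c=cv2.resize(a[y0:y0+36,x0:x0+36,::-1],(576,576),interpolation=cv2.INTER_CUBIC)
th=np.radians(4.2); ex=np.array([np.cos(th),np.sin(th),0]); ey=np.array([-np.sin(th),np.cos(th),0])
r=a[...,0].astype(int)-a[...,1]; w=np.clip(r-40,0,None)*(r>40); w[:176]=0;w[212:]=0;w[:,:392]=0;w[:,428:]=0
v,u=np.nonzero(w); print([(x,y,w[y,x]) for x,y in zip(u,v)])
# red top-of-strip: first estimate
um,vm=(u*w[v,u]).sum()/w.sum(),(v*w[v,u]).sum()/w.sum()
p=onz(s,um,vm,.035); print('red',um,vm,p, 'jig y',p@ey)
# draw line through red along jig x
for k in np.arange(-.05,.03,.002):
    q=(proj(s,p+k*ex)-[x0,y0]+.5)*16; cv2.circle(c,tuple(int(t) for t in q),1,(0,200,0),-1)
cv2.imwrite('pics/crop5.png',c)
```

```text
[(np.int64(393), np.int64(187), np.int64(1)), (np.int64(392), np.int64(188), np.int64(4)), (np.int64(392), np.int64(189), np.int64(3)), (np.int64(409), np.int64(193), np.int64(42)), (np.int64(410), np.int64(193), np.int64(14)), (np.int64(408), np.int64(194), np.int64(7)), (np.int64(409), np.int64(194), np.int64(93)), (np.int64(410), np.int64(194), np.int64(96)), (np.int64(411), np.int64(194), np.int64(53)), (np.int64(409), np.int64(195), np.int64(28)), (np.int64(410), np.int64(195), np.int64(66)), (np.int64(411), np.int64(195), np.int64(101)), (np.int64(412), np.int64(195), np.int64(38)), (np.int64(411), np.int64(196), np.int64(41)), (np.int64(412), np.int64(196), np.int64(8)), (np.int64(411), np.int64(197), np.int64(9)), (np.int64(427), np.int64(204), np.int64(14)), (np.int64(426), np.int64(205), np.int64(8)), (np.int64(427), np.int64(205), np.int64(19)), (np.int64(426), np.int64(206), np.int64(20)), (np.int64(427), np.int64(206), np.int64(21)), (np.int64(425), np.int64(207), np.int64(14)), (np.int64(426), np.int64(207), np.int64(19)), (np.int64(427), np.int64(207), np.int64(19)), (
[... 272 characters left out ...]
, (np.int64(426), np.int64(209), np.int64(19)), (np.int64(427), np.int64(209), np.int64(20)), (np.int64(423), np.int64(210), np.int64(13)), (np.int64(424), np.int64(210), np.int64(18)), (np.int64(425), np.int64(210), np.int64(17)), (np.int64(426), np.int64(210), np.int64(17)), (np.int64(427), np.int64(210), np.int64(18)), (np.int64(422), np.int64(211), np.int64(6)), (np.int64(423), np.int64(211), np.int64(17)), (np.int64(424), np.int64(211), np.int64(18)), (np.int64(425), np.int64(211), np.int64(18)), (np.int64(426), np.int64(211), np.int64(17)), (np.int64(427), np.int64(211), np.int64(19))]
red 416.6289248334919 200.43767840152236 [0.71855011 0.09578747 0.035     ] jig y 0.04290491442110206
```

View pics/crop5.png

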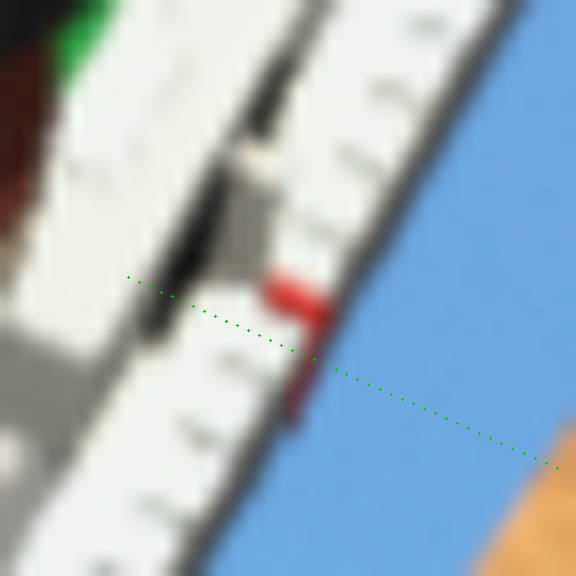

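Run:
```python
from h import *
s=grab('scene'); a=np.load('avg.npy')
th=np.radians(4.2); ex=np.array([np.cos(th),np.sin(th),0]); ey=np.array([-np.sin(th),np.cos(th),0])
def J(cx,cy,z): p=onz(s,cx/16-.5+392,cy/16-.5+176,z); return (1000*np.array([p@ex,p@ey])).round(1)
for n,c,z in (('red front',(272,287),.035),('red mid',(297,300),.035),('red rear',(322,314),.035),('red down bottom',(293,420),.01),('idx -y rear foot',(262,282),.035),('idx -y front foot',(212,265),.035),('idx top c .073',(258,158),.073),('idx top .065',(258,158),.065)): print(n,J(*c,z))
# scale ticks / strip edges for yaw check: strip rear edge points
print('rear edge',J(500,20,.035),J(200,540,.035))
```

```text
red front [695.5  53. ]
red mid [700.2  52.6]
red rear [705.  52.]
red down bottom [705.9  46.7]
idx -y rear foot [693.6  53.1]
idx -y front foot [684.8  52.1]
idx top c .073 [688.9  49.5]
idx top .065 [687.5  55.1]
rear edge [706.9 122.9] [705.8   1. ]
```

Angle evidence (tool yaw 0.8°, jig yaw 4.2°) says joint 3.20, while the oblique picture suggests up to 3 mm too far, depending on the index foot height. I'll let go, lift, and check from the top camera.

```bash
python3 -m pendant '[50,0,0,0,0, 50,0,0,0,0, 50,0,0,-40,0, 50,0,0,-100,0, 50,0,0,-110,0]' && python3 -m pendant '[50,-30,50,0,-0.17, 50,-60,100,0,-0.34, 50,-90,150,0,-0.51, 50,-120,200,0,-0.68, 50,-120,220,0,-0.85]'
python3 - <<'E'
from h import *
a=np.zeros((400,640,3))
for i in range(6): t=grab('top'); a+=t['color']
a=(a/6).astype(np.uint8); np.save('avgt.npy',a)
b=a[125:205,200:345,::-1]; cv2.imwrite('pics/crop6.png',cv2.resize(b,(798,440),interpolation=cv2.INTER_CUBIC))
s=grab('scene','s6.png')
E
```

```text
time: 6.38
tool_pos: [0.6754, -0.086, 0.1991]
tcp_rot: [179.9, -0.4, 0.9]
contact_force: [0.4, -1.3, -0.5]
grip_width: 0.0501
time: 7.0
tool_pos: [0.5541, -0.31, 0.1939]
tcp_rot: [-179.9, 0.0, 49.7]
contact_force: [0.3, 0.1, -0.2]
grip_width: 0.0501
```

View pics/crop6.png

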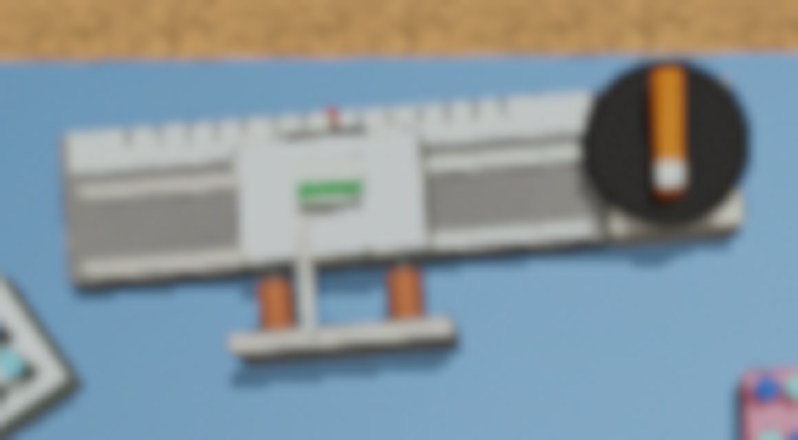

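Run:
```python
from h import *
t=grab('top'); a=np.load('avgt.npy').astype(int); k=798/145
th=np.radians(4.2); ex=np.array([np.cos(th),np.sin(th),0]); ey=np.array([-np.sin(th),np.cos(th),0])
def Jp(u,v,z): p=onz(t,u,v,z); return (1000*np.array([p@ex,p@ey])).round(1)
def J(cx,cy,z): return Jp((cx+.5)/k-.5+200,(cy+.5)/5.5-.5+125,z)
for n,c,z in (('red',(333,117),.035),('carr L',(239,200),.073),('carr R',(423,190),.073),('plate L',(230,342),.074),('plate R',(453,328),.074),('panel L',(281,134),.06),('panel R',(363,126),.06)): print(n,J(*c,z))
r=a[...,0]-np.maximum(a[...,1],a[...,2]); print('red px');print(r[143:150,255:266])
print('gray rows'); print(a[146:152,245:272].sum(2)//3)
b=a[...]; w=np.clip(r-12,0,None); w[:143]=0;w[150:]=0;w[:,:255]=0;w[:,266:]=0
v,u=np.nonzero(w); print(u,v); uu=(u*w[v,u]).sum()/w.sum(); vv=(v*w[v,u]).sum()/w.sum(); print(uu,vv,Jp(uu,vv,.035))
# bar yaw now
m=mask({'color':a.astype(np.uint8)},(5,150,100),(20,255,255),(303,130,342,172)); q=planepts(t,m,.102); wv,V=np.linalg.eigh(np.cov((q-q.mean(0)).T)); print('bar yaw',np.degrees(np.arctan2(V[1,1],V[0,1])),q.mean(0))
```

```text
red [703.3  45.1]
carr L [652.7  94.8]
carr R [649.6  -3.7]
plate L [576.3 104.8]
plate R [573.5 -13.7]
panel L [690.   71.4]
panel R [690.6  26.7]
red px
[[-71 -71 -69 -66 -60 -59 -64 -66 -65 -64 -64]
 [-64 -61 -56 -43 -27 -24 -37 -47 -46 -46 -47]
 [-43 -36 -28 -13   9  20   1 -17 -22 -23 -24]
 [-15 -11  -6  -2  10  28  19   0  -6  -8  -7]
 [ -5  -5  -5  -4   1  15  15   2  -4  -4  -4]
 [ -4  -4  -4  -4  -3   3   5   0  -3  -3  -3]
 [ -3  -3  -3  -4  -4  -3  -3  -4  -4  -4  -3]]
gray rows
[[168 174 174 172 166 166 175 180 178 171 167 178 186 182 166 147 161 180
  184 176 171 182 190 191 185 177 180]
 [180 188 188 183 175 175 183 186 184 175 170 180 185 182 165 142 151 169
  171 162 160 176 189 191 188 182 183]
 [186 192 193 189 180 175 178 175 170 163 158 165 168 166 153 134 135 147
  147 143 147 166 184 190 190 189 189]
 [189 193 193 189 179 171 166 155 148 146 146 150 155 160 158 153 152 155
  156 157 161 173 185 190 192 193 193]
 [190 192 192 189 183 178 172 163 160 162 166 170 174 181 183 183 183 184
  184 184 185 188 191 193 193 194 194]
 [191 193 193 193 191 189 187 186 185 186 188 189 191 192 193 194 194 194
  193 193 193 194 195 194 194 194 195]]
[260 260 261 260 261] [145 146 146 147 147]
260.27027027027026 145.94594594594594 [703.   44.6]
bar yaw -178.4500765088826 [ 0.68381878 -0.08785815]
```

Top view: carriage and plate centre lie at jig-frame y 45.5, red mark at 44.6 to 45.1, and bar yaw gives 3.19 rad. The index is on the mark within about 1 mm. Next is the rack.

```bash
python3 plan.py .460 -.009 .14 94.7
python3 - <<'E'
from h import *
t=grab('top'); a=np.load('avgt.npy')
hsv=cv2.cvtColor(a,cv2.COLOR_RGB2HSV); S=hsv[...,1].astype(float)
def edge(us,v0,v1,z,last):
    P=[]
    for u in us:
        col=S[v0:v1,u]; b=np.nonzero(np.diff((col>90).astype(int))==(1 if last else -1))[0]
        if len(b)==0: continue
        i=b[-1] if last else b[0]; v=v0+i+(90-col[i])/(col[i+1]-col[i]); P.append(onz(t,u,v,z)[:2])
    P=np.array(P); f=cv2.fitLine(P.astype(np.float32),cv2.DIST_HUBER,0,.001,.001).ravel()
    return len(P),round(float(np.degrees(np.arctan(-f[0]/f[1]))),2),f[2:]
print('plate front',edge(range(244,281),178,192,.074,True))
print('bed front L',edge(range(216,240),168,185,.035,True))
print('bed rear L',edge(range(214,300),138,156,.035,False))
print('rack front',edge(range(277,316),222,245,.04,True)); print('rack rear',edge(range(277,316),200,222,.04,False))
E
```

```text
shift [ 163.4 -266.4   54.3] turn -0.7881 rows>= 5.1 t 7.4 F [-0.1  0.6 -0.3] w 0.049767085136385565
plate front (29, 3.87, array([0.5566156 , 0.07638573], dtype=float32))
bed front L (24, 4.45, array([0.6033443 , 0.20095718], dtype=float32))
bed rear L (86, 4.42, array([0.7032454 , 0.13968939], dtype=float32))
rack front (31, -1.56, array([0.42419368, 0.0183375 ], dtype=float32))
rack rear (5, 4.44, array([ 0.4727639 , -0.00846866], dtype=float32))
```

```bash
python3 -m pendant '[50,32,-53,10,-0.16, 50,65,-106,20,-0.32, 50,98,-159,30,-0.48, 50,130,-212,40,-0.64, 50,162,-264,52,-0.78]' && python3 -m pendant '[50,0,0,2,0, 50,0,0,2,0]'; python3 plan.py .460 -.009 .056 94.5
python3 - <<'E'
from h import *
s=grab('scene'); c=s['color'][130:230,270:410,::-1]; cv2.imwrite('pics/crop7.png',cv2.resize(c,(770,550),interpolation=cv2.INTER_CUBIC))
E
```

```text
time: 8.07
tool_pos: [0.4604, -0.0121, 0.1427]
tcp_rot: [179.9, 0.0, 94.5]
contact_force: [0.7, 1.0, 0.7]
grip_width: 0.0504
time: 8.32
tool_pos: [0.4615, -0.014, 0.1409]
tcp_rot: [180.0, 0.0, 94.3]
contact_force: [0.4, 0.1, -1.2]
grip_width: 0.05
shift [ 5.1 -1.2 84.9] turn -0.0043 rows>= 1.4 t 8.325 F [ 0.4  0.1 -1.2] w 0.04999454889909802
```

View pics/crop7.png

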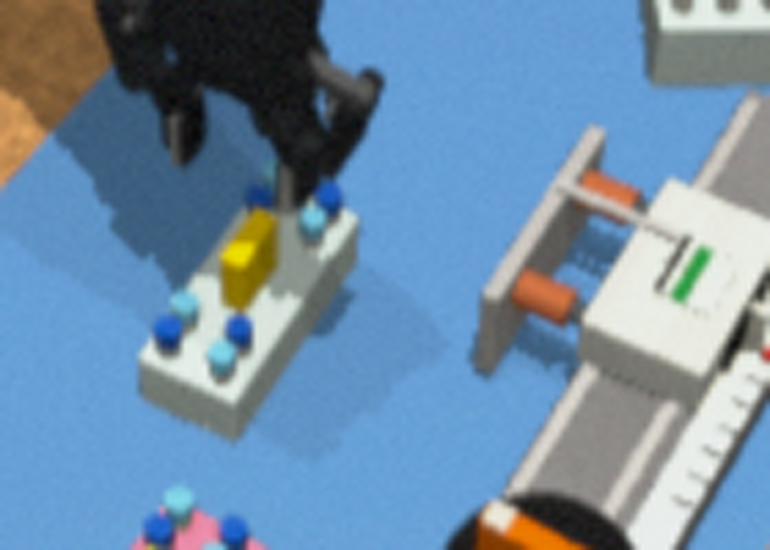

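The jaws hover over the yellow tab (248,255 in the crop), lined up with it and clear of the tubes. I'll go down and grip.

```bash
python3 -m pendant '[50,5,-1,0,-0.004, 50,5,-1,50,-0.004, 50,5,-1,84,-0.004, 50,5,-1,84,-0.004]' && python3 -m pendant '[0,0,0,0,0, 0,0,0,0,0, 0,0,0,0,0, 0,0,0,0,0]'; python3 plan.py .5253 .0842 .0565 94.3
```

```text
time: 8.88
tool_pos: [0.458, -0.0096, 0.055]
tcp_rot: [-179.8, -0.1, 94.4]
contact_force: [-1.4, -0.4, -0.3]
grip_width: 0.0499
time: 9.38
tool_pos: [0.4607, -0.0097, 0.0579]
tcp_rot: [179.9, 0.1, 94.5]
contact_force: [-0.7, -0.5, 7.7]
grip_width: 0.0134
shift [88.6 71.7  1.5] turn 0.0028 rows>= 1.8 t 9.375 F [-0.7 -0.5  7.7] w 0.013389561446882515
```

```bash
python3 -m pendant '[0,0,0,-1,0, 0,0,0,-2,0, 0,0,0,-2,0]' && python3 plan.py .5253 .0842 .0579 94.3
```

```text
time: 9.75
tool_pos: [0.4596, -0.0094, 0.0587]
tcp_rot: [-180.0, -0.0, 94.5]
contact_force: [0.2, -0.8, -3.6]
grip_width: 0.013
shift [88.1 72.8  0.8] turn 0.003 rows>= 1.8 t 9.75 F [ 0.2 -0.8 -3.6] w 0.012973169323072473
```

```bash
python3 -m pendant '[0,22,15,0,0.003, 0,44,30,0,0.003, 0,66,45,0,0.003, 0,88,60,0,0.003, 0,88,60,0.5,0.003]' && python3 plan.py .5253 .0842 .0579 94.3
python3 - <<'E'
from h import *
t=grab('top'); s=grab('scene')
cv2.imwrite('pics/crop8.png',np.hstack([cv2.resize(t['color'][135:215,220:320,::-1],(400,320),interpolation=3),cv2.resize(s['color'][110:210,310:435,::-1],(400,320),interpolation=3)]))
E
```

```text
time: 10.38
tool_pos: [0.5133, 0.0843, 0.058]
tcp_rot: [180.0, -0.0, 94.4]
contact_force: [-0.2, -0.5, 0.8]
grip_width: 0.0131
shift [-1.  11.9  0.1] turn 0.002 rows>= 0.2 t 10.375 F [-0.2 -0.5  0.8] w 0.013071511787193877
```

View pics/crop8.png

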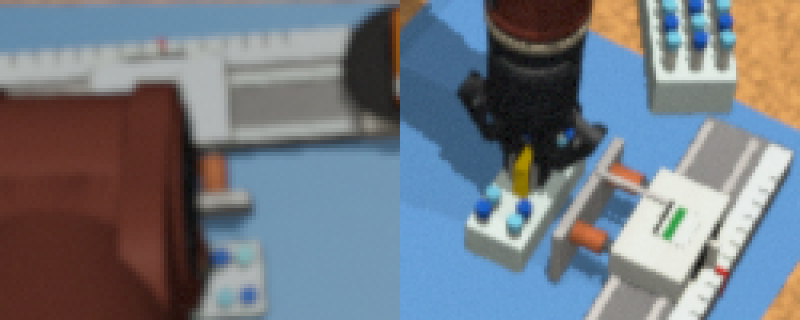

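Right end of plate at about (250,202) and rack's right end (263,265) in the left half. The scene half shows the rack upright, parallel to the plate and a few mm short of it. I'll measure the centring.

Run:
```python
from h import *
a=np.zeros((400,640,3))
for i in range(6): t=grab('top'); a+=t['color']
a=(a/6).astype(np.uint8); S=cv2.cvtColor(a,cv2.COLOR_RGB2HSV)[...,1].astype(float)
th=np.radians(4.3); ex=np.array([np.cos(th),np.sin(th),0]); ey=np.array([-np.sin(th),np.cos(th),0])
def rend(v,u0,u1,z):
    r=S[v,u0:u1]; i=np.nonzero((r[:-1]<80)&(r[1:]>=80))[0][-1]; u=u0+i+(80-r[i])/(r[i+1]-r[i]); p=onz(t,u,v,z); return round(u,2),(1000*np.array([p@ex,p@ey])).round(1)
for v in (184,185,186): print('plate R',v,rend(v,272,296,.074))
for v in range(198,211,2): print('rack R',v,rend(v,272,300,.04))
p=ctrl.read_state()['tool_pos']; print('tcp',p@ex,p@ey)
m=mask({'color':a},(22,120,120),(35,255,255),(260,180,310,220)); print((m>0).sum())
```

```text
plate R 184 (np.float64(282.96), array([573.8, -17.8]))
plate R 185 (np.float64(283.07), array([570.9, -17.9]))
plate R 186 (np.float64(282.94), array([567.9, -17.3]))
rack R 198 (np.float64(286.73), array([535.5, -23.9]))
rack R 200 (np.float64(286.77), array([529.5, -23.5]))
rack R 202 (np.float64(286.9), array([523.4, -23.4]))
rack R 204 (np.float64(287.35), array([517.3, -24.2]))
rack R 206 (np.float64(287.63), array([511.2, -24.6]))
rack R 208 (np.float64(287.71), array([505.2, -24.3]))
rack R 210 (np.float64(287.76), array([499.2, -23.9]))
tcp 0.5169503075025786 0.04383697785750881
0
```

```bash
python3 -m pendant '[0,1,4,0,0.001, 0,1,8,0,0.001, 0,1,12,0,0.001, 0,1,16,0,0.001, 0,1,16,0,0.001]' && python3 -m pendant '[0,0,2,0,0, 0,0,4,0,0, 0,0,6,0,0, 0,0,6,0,0]'
```

```text
time: 11.4
tool_pos: [0.5289, 0.0852, 0.0581]
tcp_rot: [180.0, -0.0, 94.2]
contact_force: [-0.1, 0.8, -3.7]
grip_width: 0.013
time: 11.9
tool_pos: [0.5347, 0.0856, 0.0581]
tcp_rot: [180.0, 0.0, 94.2]
contact_force: [-0.5, 0.2, -3.1]
grip_width: 0.0132
```

```bash
python3 -m pendant '[0,0,2,0.5,0, 0,0,4,0.7,0, 0,0,6,0.7,0, 0,0,6,0.7,0]' && python3 -m pendant '[0,0,2,0,0, 0,0,4,0,0, 0,0,5,0,0, 0,0,5,0,0]'
```

```text
time: 12.4
tool_pos: [0.5394, 0.0861, 0.0581]
tcp_rot: [-179.9, 0.0, 94.2]
contact_force: [-6.7, -0.6, 10.3]
grip_width: 0.0133
time: 12.9
tool_pos: [0.5429, 0.0864, 0.0581]
tcp_rot: [-179.8, 0.0, 94.2]
contact_force: [-13.3, -1.2, 18.3]
grip_width: 0.0131
```

```bash
python3 -m pendant '[0,0,0,-0.5,0, 0,0,0,-1,0, 0,0,0,-1,0, 0,0,0,-1,0]'
python3 - <<'E'
from h import *
a=np.zeros((400,640,3)); F=[]
for i in range(8): s=grab('scene'); a+=s['color']; st=ctrl.read_state(); F.append(st['contact_force'])
a=(a/8).astype(np.uint8); print(np.mean(F,0),st['wrist_torque'])
cv2.imwrite('pics/crop9.png',cv2.resize(a[115:205,330:450,::-1],(800,600),interpolation=2))
E
```

```text
time: 13.4
tool_pos: [0.5429, 0.0864, 0.0582]
tcp_rot: [-179.7, -0.0, 94.2]
contact_force: [-8.3, -0.2, 6.8]
grip_width: 0.0131
[-8.6018356  -0.54494425  5.63618472] [-0.19488577  1.90878722 -0.23570505]
```

View pics/crop9.png

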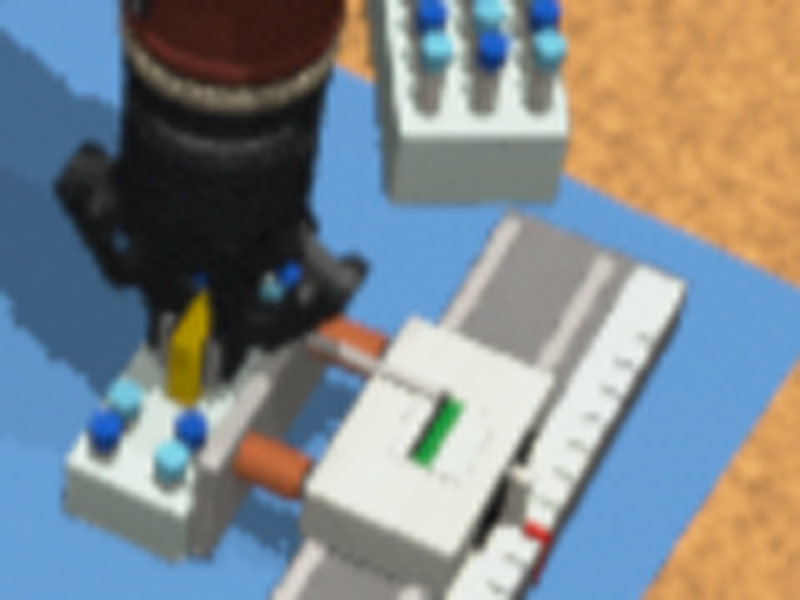

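The rack stands flat against the plate and the needle (about (432,425)) is just entering the near edge of the green field. That is about 6 to 7 N, so I'll press 3 mm more.

```bash
python3 -m pendant '[0,0,1,0,0, 0,0,2,0,0, 0,0,3,-0.4,0, 0,0,3,-0.8,0, 0,0,3,-0.8,0]'
python3 - <<'E'
from h import *
a=np.zeros((400,640,3)); F=[]
for i in range(8): s=grab('scene'); a+=s['color']; st=ctrl.read_state(); F.append(st['contact_force'])
a=(a/8).astype(np.uint8); print(np.mean(F,0),st['tool_pos'],st['tcp_rot'])
b=cv2.resize(a[168:190,384:406,::-1],(440,440),interpolation=2); c=cv2.resize(a[155:205,335:376,::-1],(360,440),interpolation=2)
cv2.imwrite('pics/crop10.png',np.hstack([b,c]))
E
```

```text
time: 14.42
tool_pos: [0.5453, 0.0865, 0.0583]
tcp_rot: [-179.7, -0.0, 94.2]
contact_force: [-8.0, -0.9, -0.9]
grip_width: 0.013
[-8.31649659 -0.50621873 -0.21628891] [0.54518419 0.0865273  0.05823016] [-1.79650122e+02 -2.87205932e-03  9.42229880e+01]
```

View pics/crop10.png

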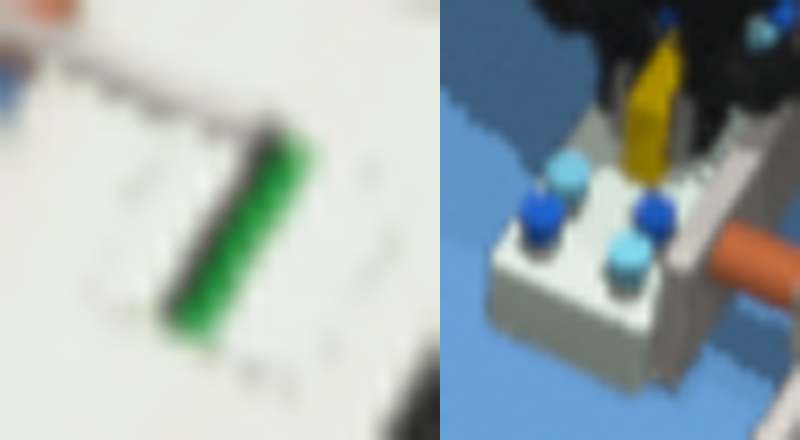

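Needle now lies over the lower part of the green field. The force is 8.3 N with no vertical load, and the rack is flat on the plate. I'll press 2 mm more to reach about 10 N.

```bash
python3 -m pendant '[0,0,1,0,0, 0,0,2,0,0, 0,0,2,0,0, 0,0,2,0,0]'
python3 - <<'E'
from h import *
a=np.zeros((400,640,3)); t=np.zeros((400,640,3)); F=[]
for i in range(8): s=grab('scene'); a+=s['color']; T=grab('top'); t+=T['color']; st=ctrl.read_state(); F.append(st['contact_force'])
a/=8; t=(t/8).astype(np.uint8); print(np.mean(F,0),st['tool_pos'],st['tcp_rot'],st['grip_width'],st['time'])
# profile along jig x across green at label height .0735
th=np.radians(4.3); ex=np.array([np.cos(th),np.sin(th),0]); ey=np.array([-np.sin(th),np.cos(th),0])
g=a[...,1]-np.maximum(a[...,0],a[...,2]); m=g>35; m[:165]=0;m[192:]=0;m[:,:380]=0;m[:,410:]=0
d=(a.max(2)<110); d[:165]=0;d[192:]=0;d[:,:384]=0;d[:,406:]=0
P=planepts(s,m,.0735)@np.c_[ex,ey][:2]*1000; print('green n',len(P),P.mean(0),P.min(0),P.max(0))
c=P.mean(0)
for off in (-6,0,6):
    row=[]
    for x in np.arange(-10,10.1,1):
        u,v=proj(s,((c[0]+x)*ex+(c[1]+off)*ey)/1000+[0,0,.0735]); q=cv2.getRectSubPix(a.astype(np.float32),(1,1),(float(u),float(v)))[0,0]; row.append(f'{x+c[0]:.0f}:{q[0]:.0f}/{q[1]:.0f}')
    print(*row)
S=cv2.cvtColor(t,cv2.COLOR_RGB2HSV)[...,1].astype(float)
def rend(v,u0,u1,z):
    r=S[v,u0:u1]; i=np.nonzero((r[:-1]<80)&(r[1:]>=80))[0]
    if len(i)==0: return
    i=i[-1]; u=u0+i+(80-r[i])/(r[i+1]-r[i]); p=onz(T,u,v,z); return (1000*np.array([p@ex,p@ey])).round(1)
for v in range(178,202,2): print(v,rend(v,272,300,.074 if v<184 else .04))
E
```

```text
time: 15.32
tool_pos: [0.5466, 0.0867, 0.0583]
tcp_rot: [-179.6, 0.0, 94.2]
contact_force: [-11.7, -0.8, 3.4]
grip_width: 0.0132
[-11.09369723  -1.24762916   2.88320481] [0.54661911 0.08662692 0.05829333] [-1.79595994e+02 -1.48172275e-03  9.42212623e+01] 0.01351641043377577 16.125
green n 19 [654.49747501  48.96972663] [652.1736221   33.18430561] [656.90738356  64.63715614]
644:232/236 645:228/234 646:215/224 647:189/202 648:160/175 649:125/144 650:91/115 651:60/92 652:54/100 653:64/124 654:80/148 655:115/172 656:158/197 657:203/221 658:219/230 659:226/234 660:232/236 661:233/237 662:233/237 663:233/237 664:234/238
644:232/236 645:229/234 646:219/225 647:189/198 648:154/166 649:118/135 650:88/114 651:61/101 652:53/107 653:67/129 654:86/151 655:120/175 656:162/199 657:199/220 658:217/230 659:225/233 660:231/236 661:233/237 662:233/237 663:234/238 664:234/237
644:231/235 645:229/234 646:219/227 647:188/203 648:155/176 649:120/147 650:89/120 651:61/99 652:46/95 653:61/121 654:81/147 655:112/172 656:150/195 657:187/215 658:213/227 659:224/233 660:230/236 661:232/237 662:233/237 663:234/237 664:234/237
178 [592.8  -5.8]
180 [585.7 -17.9]
182 [579.8 -17.7]
184 [578.5 -20.8]
186 [572.2 -22.6]
188 [566.1 -23.1]
190 [560.  -22.9]
192 [553.9 -22.5]
194 [547.8 -22.1]
196 [541.8 -21.9]
198 [535.6 -22.9]
200 [529.5 -23.3]
```

Needle sits inside the green field, force is about 10 to 11 N, and the rack is centred to 0.2 mm (42.4 against the plate's 42.2). Handing in.

```bash
python3 -c "
from cell import ctrl
s=ctrl.read_state();print(s['contact_force'],s['time']);print(ctrl.sign_off())"
```

```text
[-11.0290541   -1.21137617   2.63008459] 16.125
the job is handed in; nothing more can be done
None
```

I turned the wheel clockwise to about 3.19–3.20 rad and let go. I then gripped the rack by its yellow tab, moved it to the stop plate and pressed it in. I handed the job in at 16.1 s with the gripper still holding it pressed.

**Last checks**
- **Force:** the wrist measured 11.0 N against the pressing direction, which includes some counter friction. The needle lay over the green field, just below its middle, so the spring force is roughly 9–10 N.
- **Centring:** the rack's middle was within about 0.2 mm of the plate's in the top view. The gripper was turned within 0.1° of the jig.
- **Standing on the counter:** the upward force was 2.6 N, so the rack was resting on the counter. The gripper was tilted about 0.4°. I saw the rack flat against the plate in the last picture; after that I pressed 2 mm more and checked by numbers only.
- **Other objects:** I never touched them.

**Checks that disagreed**
- **Index on the red mark:** the top view, after I let go, put the carriage within 1 mm of the mark, and the wheel angle agreed. A reading from the oblique scene view suggested up to 3 mm past it. That reading depends on the unknown height of the index foot, so I trusted the other two.
- **Vertical force while pressing:** it rose to 18 N during the push, because I had lowered the rack slightly too far. I relieved it by raising the gripper.

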